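# Lock a spot lamp into the lighting track

### The arm

A 6-joint arm with a two-finger parallel gripper is mounted at the origin on the work surface. World frame = base frame: x ahead of the robot, y to its left, z up, the work surface at z = 0. Lengths are in m, angles in rad, forces in N, time in s.
With the tool pointing down it reaches from about 0.35 to 0.85 m from the base axis. Payload 8.1 kg.
Tool frame: the origin (TCP) lies at the very end of the fingers, on their centre line; the grasp point (between the pads) lies 19 mm behind it (env.pinch_z is the distance from the TCP to the grasp point, in m); z points along the fingers, y is the line along which they close (so a half turn about z gives the same grasp; the last joint's range is limited). The gripper opens to 85 mm and grips with 20 to 120 N. Pads are 22 mm wide; open, the fingers measure 114 mm over their backs; the gripper's body (76 mm by 85 mm) begins 54 mm behind the grasp point. The pads swing forward as they close: fully open they stand 13 mm farther back than shut.
Start: joints at [-1.308, 0.13, 1.488, -0, 1.523, -0.085], TCP at [0.205, -0.564, 0.195] pointing down, gripper open.
Joint ranges: [-2.96, 2.96], [-0.89, 2.26], [0.02, 2.5], [-1.34, 4.48], [0, 2.73], [-2.66, 2.66]. Speed limits (rad/s): [2.39, 2.39, 2.79, 3.14, 3.14, 3.14].

### API

Orientations are given as [roll, pitch, yaw] about the fixed x, y, z axes, in that order (R = Rz(yaw) Ry(pitch) Rx(roll)).
In Python, from workcell import env gives the robot as it stands. The module is installed in compiled form; this text tells all that it offers.
- The arm moves only by the tool send_rows, never from a script. Its argument "moves" is a list of rows, each an object of numbers: "x", "y", "z": the shift along the tool's x, y, z normalised to -1 to 1, where 1 is 0.04 m; "ax", "ay", "az": the turn, a rotation vector about the tool's x, y, z normalised to -1 to 1, where 1 is 5 degrees; "fingers": the gripper command: -1 is fully open, 1 is shut, values between are in proportion. A call has 1 to 20 rows; each row shifts and turns the commanded pose from where the row before left it, along the tool's axes as they then stand; what a row does not reach is not made up. A row lasts 1/10 s, in which the tool goes at most 50 mm and 8.59 degrees, less where a joint would pass 70% of its speed; a pose out of reach is approached as far as the arm can. A call with a number of a shift or a turn outside -1 to 1 is refused whole. A call with a gripper value outside its range is refused whole. The fingers move at their own pace and stop on an object; the grip force is fixed at half the most. Time passes only in rows, so rows that do not move let the fingers close. It gives the time, the measured TCP pose, the force, the opening and the grip force at its end, in the units of the state.
- env.get_obs(): the state, without advancing time (a new reading comes with each control period).
- env.capture(name): name is "scene" or "top" or "wrist"; returns the picture (480x640x3 uint8, blue, green, red); there is no depth.
- env.camera_model(name): a dict with "fx", "fy", "cx", "cy" (pixels), "origin" and "attitude" of the camera in the world. Camera axes: x right, y down, z forward; pixel columns grow to the right and rows downward; lengths in m; the calibration is good to about 2 mm. A picture is of the moment at which its call begins: read the wrist's pose just before it. camera_model takes no time and is no camera call; for the wrist camera it gives the pose at the moment of the call.
- env.job_done(): hands the job in; it is judged then, once.
The state is a dict: "time_s": time; "qpos": joint angles; "joint_vel": joint speeds; "joint_efforts": joint torques, N m; "eef_pos": TCP position; "tcp_rot": TCP orientation; "ft_force": force on the tool from outside, world axes, zero at the start; "wrist_torque": the same for the moment, N m; "gripper_width": finger opening in m; "gripper_force": force on a finger pad.
Only numpy, scipy, OpenCV 4.12 (cv2) and the standard library are available. Lean on these libraries where they do the work, as an engineer would, in place of code of your own. Each camera call takes 0.05 s, during which the arm holds its last target. There are 200 camera calls.

### The job

Take the brass spot lamp out of its wooden stand, pass its T-shaped foot down through the slot of the lighting track, and slide it towards the power feed until it has gently pushed the feed's copper plunger part of the way in. Holding it there, press it gently down until its collar sits on the track, turn it a quarter turn so that the foot lies across the slot and holds, and let go. Only the lamp may touch the power feed and its plunger; leave the white lamp and the other things on the table alone.

Things in the scene. Friction and masses are not known exactly. Their poses are not given: they have to be found in the camera images.
- brass_lamp: Loose upright spot lamp, 0.22 kg. Origin: centre of the underside of its T-foot; z up, x along the foot. Foot 34 (x) by 10 (y) by 8 mm; above it a stem of 9 mm diameter up to 17 mm, collar (see brass_collar), neck of 24 mm, then a square brass body 34 by 34 mm from 41 to 101 mm up, sides parallel to x and y: grip it there. A black line on the top runs along x. Half-turn symmetric.
- brass_collar (a point): Centre of the underside of the brass lamp's round black collar, on the lamp's axis 17 mm above its origin. The collar is 46 mm in diameter and 16 mm high; it comes to sit on the track's top, and its rim meets the plunger.
- white_lamp: The same lamp with a white body, in the other stand; leave it alone.
- brass_stand: Fixed wooden stand that holds the brass lamp, 80 (x) by 64 (y) by 40 mm high, origin at the centre of its underside. The lamp's foot hangs in a pocket 43 (x) by 19 (y) mm, 26 mm deep; its collar rests on the stand's top and it lifts straight out.
- white_stand: The same stand holding the white lamp.
- track: Fixed lighting track, a channel along its own y: 280 (y) by 64 (x) by 40 mm high; origin at the centre of its underside, z up. In its aluminium top a slot 14 mm wide (x -7 to 7 mm) runs from y -130 to 130 mm. The lips beside it are 6 mm thick; below them the channel is 48 mm wide. Put the lamp in with its axis at y 20 to 105 mm, clear of the plunger. The lamp must not load the track with over 40 N.
- slot (a point): Point in the middle of the slot at the level of the track's top (40 mm above the track's origin); axes as the track's. Locked, the lamp's foot lies across the slot (along the track's x), its underside 14 mm below this point, the collar 3 mm above the track's top.
- spring_plate (a point): Point on the sprung copper plate inside the track, as it lies when free: 33 mm above the track's origin, 7 mm below the slot's mouth, level over the whole length. A foot along the slot meets it; it yields from 6 N, plus 0.5 N per mm. 10 mm down (11 N) the collar sits on the track and the foot, 3 mm under the lips, can turn. Let go when turned either way, the plate clamps it up under the lips.
- feed: Black power feed box fixed on the -y end of the track's top: 60 (x) by 36 (y) by 30 mm high. Origin: middle of the lower edge of its front, at y -100 mm on the track; axes as the track's; the front looks to +y. Before it a grey carriage, 36 mm wide and 27 mm high, clamped somewhere unknown, carries the copper plunger. The robot must not touch feed, carriage or plunger.
- plunger_line (a point): Fixed point on the plunger's line of travel at the feed's front face (not the plunger itself). The plunger, 14 by 14 mm, points along +y over the slot, 6 to 20 mm above the track; its free tip is anywhere from 36 to 76 mm ahead of this point. It yields from 2.5 N, plus 0.4 N per mm, and is solid after 12 mm (7 N). Good contact takes 3 N, 2 mm in or more; over 15 N harms it.
- cup: White mug, 72 mm wide, 70 mm high; leave it alone.
- remote: Black remote control 170 by 45 by 18 mm; leave it alone.
- book: Red book 150 by 210 by 26 mm; leave it alone.
- candle: Amber candle jar, 72 mm wide, 85 mm high; leave it alone.
- driver: Screwdriver, 190 mm long, lying; leave it alone.
- bowl: Terracotta bowl, 130 mm wide, 50 mm high; leave it alone.
Things that resemble listed ones, but are neither listed nor needed, are in the scene too. Leave any pink or red look-alike of the brass_lamp alone.

How it is judged:
On the way:
1. the lamp's foot, lined up with the slot, has been passed down into it (z of brass_lamp in the frame of track below 0.0365 m and x of brass_lamp in the frame of track between -0.006 and 0.006 m and y of brass_lamp in the frame of track between -0.12 and 0.12 m and angle between the x axis of brass_lamp and the y axis of track, either way round below 0.3 rad), for 0.1 s.
At the end, for the whole second after the job is handed in: The brass lamp stands in the track, upright within 0.12 rad, its foot below the lips (origin 21 to 28.5 mm above the track's origin, within 7 mm of the slot's centre line) and across the slot within 0.3 rad, pressed by the feed's plunger with at least 2.8 N, at rest and released (z of brass_lamp in the frame of track between 0.021 and 0.0285 m and x of brass_lamp in the frame of track between -0.007 and 0.007 m and angle between the x axis of brass_lamp and the x axis of track, either way round below 0.3 rad and angle between brass_lamp's own z axis and vertical below 0.12 rad and contact force between feed and brass_lamp above 2.8 N and linear speed of brass_lamp below 0.01 m/s); the robot touches nothing.
It fails at once if the lamp pushes the feed or its plunger with more than 15 N (contact force between feed and brass_lamp above 15 N).
It fails at once if the lamp loads the track with more than 40 N (contact force between track and brass_lamp above 40 N).
It fails at once if the robot touches the power feed, its carriage or plunger (contact force between any of the fingers, the arm and feed above 1 N).
It fails at once if the white lamp is moved by more than 15 mm (distance of white_lamp from where it was at the start of the episode above 0.015 m).
It fails at once if another thing on the table is moved by more than 30 mm (distance of any of cup, remote, book, candle, driver, bowl from where it was at the start of the episode above 0.03 m).
It also fails if it takes over 59 s, if anything falls off the work surface, if the arm or the gripper's body presses on something with over 40 N, if the wrist force passes 120 N, or if a joint passes its speed limit or range.

## Working session

There is one attempt and no reset: what is moved stays moved. The work goes in short steps, Python scripts to look and compute and a tool call to move; the robot and the scene stay as the last step left them, time stands still between calls to the robot, and variables do not carry over. Pictures are saved under pics/ and viewed, at most 10 in all, crops included, and the job is handed in when it is done.

Besides the shell and the picture viewer there is one more tool, called after "Emit:" as name(argument=value, ...), one argument or row to a line, values as JSON. send_rows: Moves the arm, as the interface text tells. Scaled input: -1 to 1 covers 0.04 m each way for a shift and 5 degrees each way for a turn. Its arguments: {"type":"object","properties":{"moves":{"type":"array","items":{"type":"object","properties":{"x":{"type":"number","minimum":-1,"maximum":1},"y":{"type":"number","minimum":-1,"maximum":1},"z":{"type":"number","minimum":-1,"maximum":1},"ax":{"type":"number","minimum":-1,"maximum":1},"ay":{"type":"number","minimum":-1,"maximum":1},"az":{"type":"number","minimum":-1,"maximum":1},"fingers":{"type":"number"}}}}},"required":["moves"]}

```bash
mkdir -p pics
python3 - <<'E'
from workcell import env
import cv2,numpy as np
o=env.get_obs();print({k:np.round(v,3).tolist() for k,v in o.items()},env.pinch_z)
for n in ["scene","top"]:
    cv2.imwrite(f"pics/{n}0.png",env.capture(n));m=env.camera_model(n);print(n,m)
E
```

```text
{'time_s': 0.0, 'qpos': [-1.308, 0.131, 1.489, 0.0, 1.523, -0.085], 'joint_vel': [-0.0, 0.001, 0.001, -0.001, 0.001, 0.0], 'joint_efforts': [-0.0, -56.939, -50.056, -0.0, 0.014, -0.0], 'eef_pos': [0.204, -0.563, 0.194], 'tcp_rot': [-3.14, -0.0, 0.348], 'ft_force': [0.148, 0.53, -0.712], 'wrist_torque': [-0.011, 0.047, 0.027], 'gripper_force': 0.0, 'gripper_width': 0.085} 0.0187
scene {'fx': 444.38274279735447, 'fy': 444.38274279735447, 'cx': 319.1497687541905, 'cy': 236.77570264971152, 'origin': array([0.90149489, 0.45532229, 0.91503796]), 'attitude': array([-2.58312366,  0.0089704 ,  2.51219125])}
top {'fx': 588.4005199603405, 'fy': 588.4005199603405, 'cx': 323.2394655831324, 'cy': 238.70668034949279, 'origin': array([0.27280135, 0.04377618, 1.34741165]), 'attitude': array([-2.89896516e+00,  3.92140035e-04, -1.66341522e+00])}
```

View pics/top0.png

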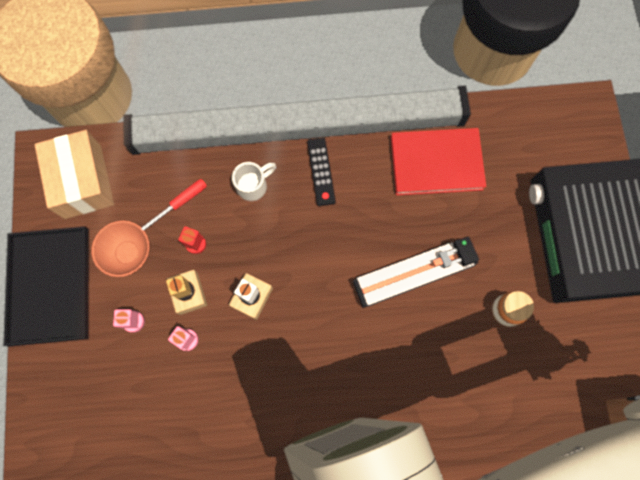

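View pics/scene0.png

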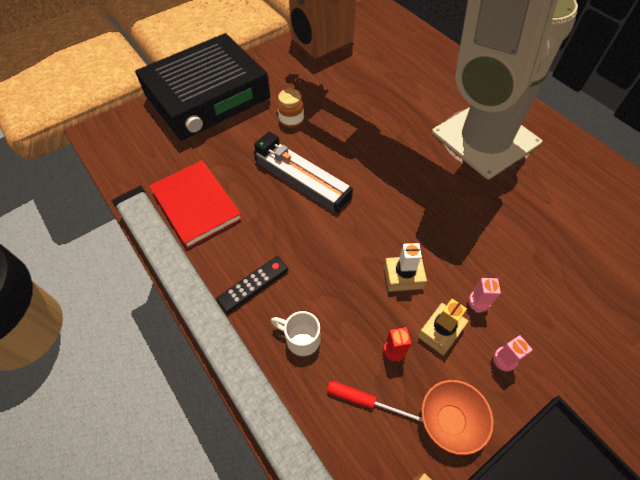

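Top view: the candidates are brass (180,288) in a wooden stand, white (247,290) in a stand, red (190,238), and pink (125,320) and (183,338). I choose brass at (180,288). The track runs from (362,292) to (475,250), with the feed at its right end (466,250). I'll check both in one close crop.

```bash
cat > h.py <<'E'
import numpy as np,cv2
from workcell import env
from scipy.spatial.transform import Rotation as R
def ray(n,uv,z,m=None):
    m=m or env.camera_model(n);uv=np.atleast_2d(uv).astype(float)
    d=np.c_[(uv[:,0]-m['cx'])/m['fx'],(uv[:,1]-m['cy'])/m['fy'],np.ones(len(uv))]
    d=R.from_euler('xyz',m['attitude']).apply(d);o=np.array(m['origin'])
    return (o+d*((z-o[2])/d[:,2])[:,None])[:,:2]
def proj(n,P,m=None):
    m=m or env.camera_model(n);p=R.from_euler('xyz',m['attitude']).inv().apply(np.atleast_2d(P)-m['origin'])
    return np.c_[m['fx']*p[:,0]/p[:,2]+m['cx'],m['fy']*p[:,1]/p[:,2]+m['cy']]
E
python3 - <<'E'
from h import *
im=cv2.imread('pics/top0.png')
a=cv2.resize(im[260:320,150:220],None,fx=6,fy=6,interpolation=cv2.INTER_CUBIC)
b=cv2.resize(im[230:310,350:485],None,fx=5.9,fy=5.9,interpolation=cv2.INTER_CUBIC)[:, :796]
c=np.zeros((600,800,3),np.uint8)
c[:240,:280]=cv2.resize(a,(280,240));
b=cv2.resize(im[235:310,350:485],None,fx=4.6,fy=4.6,interpolation=cv2.INTER_CUBIC);c[245:245+b.shape[0],:b.shape[1]]=b
s=cv2.imread('pics/scene0.png')[290:360,410:480];c[:240,300:540]=cv2.resize(s,(240,240))
cv2.imwrite('pics/c1.png',c)
print(ray('top',[[180,288]],.04),ray('top',[[247,290]],.1),ray('top',[[362,292],[475,250]],.04))
E
```

```text
[[0.51139315 0.3447612 ]] [[0.48286502 0.18845406]] [[ 0.46463161 -0.06067664]
 [ 0.53665575 -0.32740988]]
```

View pics/c1.png

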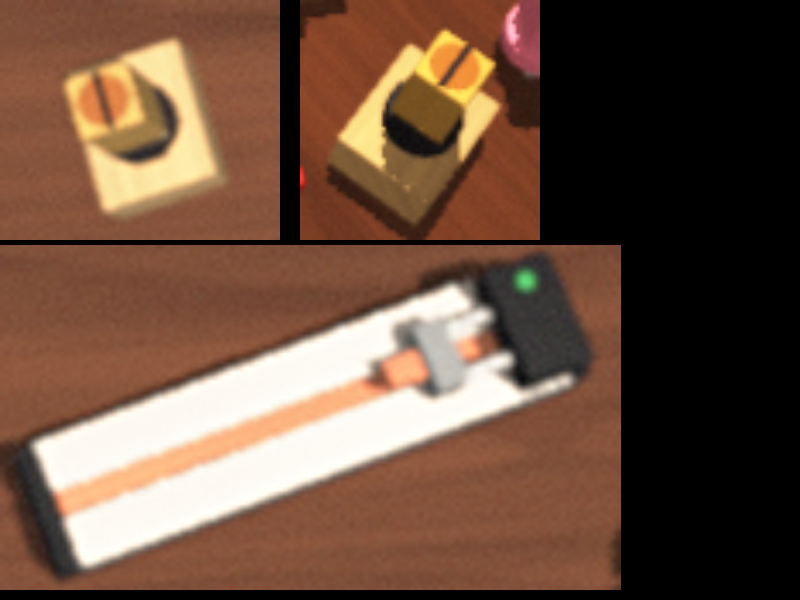

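The crop confirms the brass lamp in its stand, with its top centre at about (175.7,285) and the black line from (174.3,278) to (177,292). The slot runs from about (363,291.5) to (455,256), and the plunger tip is near (432,263).

Run:
```python
from h import *
im=cv2.imread('pics/top0.png')
o=np.array([350,235]);q=lambda x,y:o+np.array([x,y-245])/4.6
# white top corners/edges
pts=[q(35,443),q(82,566),q(470,285),q(575,380),q(62,505),q(380,372)]
w=ray('top',pts,.04);print(np.round(w,4).tolist())
d=w[5]-w[4];print('slot dir deg (to feed)',np.degrees(np.arctan2(*d[::-1])),'edge',np.degrees(np.arctan2(*(w[2]-w[0])[::-1])),np.degrees(np.arctan2(*(w[3]-w[1])[::-1])))
p=lambda x,y:np.array([150+x/4,260+y/4])
c=ray('top',[p(103,100),p(97,72),p(108,127)],.141-.017);print('lamp',c)  # top 84mm above collar + 40
s=ray('top',[p(178,40),p(222,182),p(106,212)],.04);print('stand',s,s[[0,2]].mean(0));print(np.degrees(np.arctan2(*(s[0]-s[1])[::-1])),np.degrees(np.arctan2(*(s[1]-s[2])[::-1])))
```

```text
[[0.497, -0.0543], [0.4349, -0.0705], [0.5561, -0.2778], [0.5037, -0.3223], [0.4654, -0.0641], [0.5165, -0.2273]]
slot dir deg (to feed) -72.59508051189825 edge -75.19724281806961 -74.72403574556853
lamp [[0.50325963 0.33409816]
 [0.51847762 0.33676121]
 [0.48870629 0.33195462]]
stand [[0.54945371 0.31073058]
 [0.46676685 0.2895668 ]
 [0.45603912 0.3544162 ]] [0.50274642 0.33257339]
14.356700866458512 -80.60689783230372
```

Emit:
send_rows(
  moves=[
    {"x": 0.4,"y": -0.25,"z": -0.3,"fingers": -1},
    {"x": 0.78,"y": -0.5,"z": -0.3,"fingers": -1},
    {"x": 0.78,"y": -0.5,"z": -0.3,"fingers": -1},
    {"x": 0.78,"y": -0.5,"z": -0.3,"fingers": -1},
    {"x": 0.78,"y": -0.5,"z": -0.3,"fingers": -1},
    {"x": 0.78,"y": -0.5,"z": -0.3,"fingers": -1},
    {"x": 0.78,"y": -0.5,"z": -0.3,"fingers": -1},
    {"x": 0.78,"y": -0.5,"z": -0.3,"fingers": -1},
    {"x": 0.78,"y": -0.5,"z": -0.3,"fingers": -1},
    {"x": 0.78,"y": -0.5,"z": 0,"fingers": -1},
    {"x": 0.78,"y": -0.5,"z": 0,"fingers": -1},
    {"x": 0.4,"y": -0.25,"z": 0,"fingers": -1},
    {"fingers": -1},
    {"fingers": -1},
  ],
)

```text
$.moves[0]: bad value
```

Run:
```python
from h import *
import json
o=env.get_obs();m=env.camera_model('wrist');im=env.capture('wrist');cv2.imwrite('pics/w1.png',im)
json.dump({k:np.array(v).tolist() for k,v in m.items()},open('w1.json','w'))
print(o['eef_pos'],o['tcp_rot'],m)
T=R.from_euler('xyz',o['tcp_rot']);print('cam in tool',T.inv().apply(m['origin']-o['eef_pos']),(T.inv()*R.from_euler('xyz',m['attitude'])).as_matrix())
```

```text
[ 0.20436528 -0.56357304  0.19417897] [-3.14001654e+00 -9.62678102e-05  3.47767609e-01] {'fx': 415.52054073631484, 'fy': 415.52054073631484, 'cx': 326.51491964066395, 'cy': 238.0402433359474, 'origin': array([ 0.28178504, -0.53544898,  0.37386448]), 'attitude': array([ 2.81811378e+00,  1.79128211e-03, -1.22388215e+00])}
cam in tool [ 0.08238706 -0.00033899 -0.17967727] [[-8.53601474e-04 -9.48104873e-01 -3.17956633e-01]
 [ 9.99999613e-01 -7.40915493e-04 -4.75333859e-04]
 [ 2.15087352e-04 -3.17956916e-01  9.48105138e-01]]
```

View pics/w1.png

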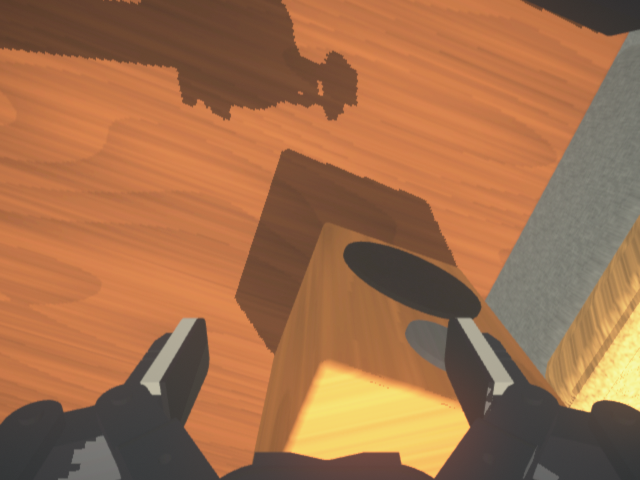

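The wrist camera looks along the fingers; the wooden box near (370,300) is the speaker below, not something I need. The move was refused, so I'll resend it with every field given.

Emit:
send_rows(
  moves=[
    {"x": 0.4,"y": -0.25,"z": -0.3,"ax": 0,"ay": 0,"az": 0,"fingers": -1},
    {"x": 0.78,"y": -0.5,"z": -0.3,"ax": 0,"ay": 0,"az": 0,"fingers": -1},
    {"x": 0.78,"y": -0.5,"z": -0.3,"ax": 0,"ay": 0,"az": 0,"fingers": -1},
    {"x": 0.78,"y": -0.5,"z": -0.3,"ax": 0,"ay": 0,"az": 0,"fingers": -1},
    {"x": 0.78,"y": -0.5,"z": -0.3,"ax": 0,"ay": 0,"az": 0,"fingers": -1},
    {"x": 0.78,"y": -0.5,"z": -0.3,"ax": 0,"ay": 0,"az": 0,"fingers": -1},
    {"x": 0.78,"y": -0.5,"z": -0.3,"ax": 0,"ay": 0,"az": 0,"fingers": -1},
    {"x": 0.78,"y": -0.5,"z": -0.3,"ax": 0,"ay": 0,"az": 0,"fingers": -1},
    {"x": 0.78,"y": -0.5,"z": -0.3,"ax": 0,"ay": 0,"az": 0,"fingers": -1},
    {"x": 0.78,"y": -0.5,"z": 0,"ax": 0,"ay": 0,"az": 0,"fingers": -1},
    {"x": 0.78,"y": -0.5,"z": 0,"ax": 0,"ay": 0,"az": 0,"fingers": -1},
    {"x": 0.4,"y": -0.25,"z": 0,"ax": 0,"ay": 0,"az": 0,"fingers": -1},
    {"x": 0,"y": 0,"z": 0,"ax": 0,"ay": 0,"az": 0,"fingers": -1},
  ],
)

```text
time_s: 1.45
eef_pos: [0.4541, -0.2378, 0.3028]
tcp_rot: [-3.141, -0.0, 0.351]
ft_force: [-0.1, 0.2, 0.2]
gripper_width: 0.0851
gripper_force: 0.0
```

Run:
```python
from h import *
import json
m=env.camera_model('wrist');im=env.capture('wrist');cv2.imwrite('pics/w2.png',im)
json.dump({k:np.array(v).tolist() for k,v in m.items()},open('w2.json','w'))
```

```text
(no output)
```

View pics/w2.png

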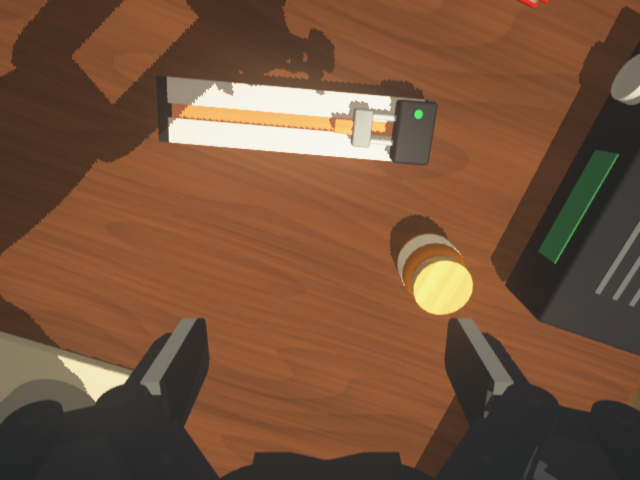

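The whole track is in view: its white top spans (168,77)-(168,141) to about (390,160), the plunger tip is near (336,126), and the feed is at (415,132). I'll fit the edges.

Run:
```python
from h import *
import json
m=json.load(open('w2.json'));im=cv2.imread('pics/w2.png')
hsv=cv2.cvtColor(im,cv2.COLOR_BGR2HSV);S=hsv[...,1].astype(float)
U=[];L=[];SU=[];SL=[]
for u in range(180,385,4):
    yu=77+(u-168)*18/222; yl=141+(u-168)*19/222
    for y0,l,sg in((yu,U,-1),(yl,L,1)):
        ys=np.arange(int(y0)-8,int(y0)+9);g=sg*np.diff(S[ys,u]); g[g<0]=0
        if g.max()>25: l.append((u,(g*(ys[:-1]+.5)).sum()/g.sum()))
def fit(l):
    l=np.array(l);w=ray('wrist',l,.04,m)
    for _ in range(4):
        c=w.mean(0);d=np.linalg.svd(w-c)[2][0];r=(w-c)@[-d[1],d[0]];k=abs(r)<max(2*np.median(abs(r)),.0008);w=w[k]
    if d[1]<0:d=-d
    return c,d,len(w),np.std(r)
a=fit(U);b=fit(L);print(a,b)
d=(a[1]+b[1])/2;d/=np.linalg.norm(d);n=np.array([d[1],-d[0]])
print('yaw of +y',np.degrees(np.arctan2(d[1],d[0])),'width',(a[0]-b[0])@n)
off=(a[0]+b[0])@n/2
# ends of the white top / track, along d
e=ray('wrist',[(168,78),(167,141)],.04,m)
print('end +y s',e@d)
print('feed front s',ray('wrist',[(397,100),(393,162)],[.07,.07][0],m)@d, 'feed front bottom',ray('wrist',[(392,96),(390,161)],.04,m)@d)
for u in range(328,345,2): print(u,im[126,u],np.round(ray('wrist',[(u,126)],.06,m)@d,4))
np.savez('trk.npz',d=d,n=n,off=off)
print(off, ray('wrist',[(200,114),(200,110),(200,118)],.033,m)@n-off)
t=cv2.resize(im[60:180,140:460],None,fx=2.5,fy=2.5,interpolation=cv2.INTER_CUBIC);cv2.imwrite('pics/w2c.png',t)
for mm in ('top',):pass
print([ (u,[int(x) for x in S[100:140,u]]) for u in (240,)])
```

```text
(array([ 0.52645075, -0.1599635 ]), array([-0.26386592,  0.96455937]), 42, np.float64(0.0003004435779091324)) (array([ 0.46566938, -0.18336351]), array([-0.26306514,  0.96477807]), 52, np.float64(0.00011997173328722496))
yaw of +y 105.27579539129128 width 0.06479898914581973
end +y s [-0.18268464 -0.17936473]
feed front s [-0.40779449 -0.41183552] feed front bottom [-0.40703912 -0.41361746]
328 [119 202 247] [-0.3451]
330 [116 196 247] [-0.3471]
332 [ 82 121 191] [-0.349]
334 [ 80 119 188] [-0.351]
336 [114 194 247] [-0.3529]
338 [116 198 247] [-0.3549]
340 [116 198 247] [-0.3569]
342 [115 198 247] [-0.3588]
344 [115 197 247] [-0.3608]
0.4333062528944967 [-0.00183596  0.00214931 -0.00584468]
[(240, [17, 16, 15, 14, 14, 13, 13, 13, 24, 75, 134, 144, 142, 142, 141, 140, 140, 139, 138, 139, 142, 154, 131, 73, 28, 16, 15, 15, 15, 16, 15, 15, 15, 15, 15, 15, 15, 14, 14, 15])]
```

View pics/w2c.png

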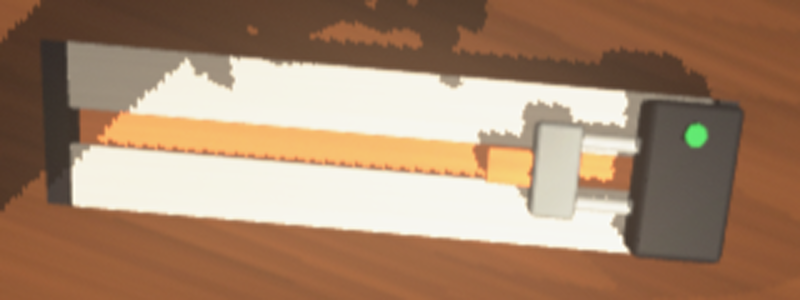

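Emit:
send_rows(
  moves=[
    {"x": 0.2,"y": -0.43,"z": 0,"ax": 0,"ay": 0,"az": 0,"fingers": -1},
    {"x": 0.4,"y": -0.87,"z": 0,"ax": 0,"ay": 0,"az": 0,"fingers": -1},
    {"x": 0.4,"y": -0.87,"z": 0,"ax": 0,"ay": 0,"az": 0,"fingers": -1},
    {"x": 0.4,"y": -0.87,"z": 0,"ax": 0,"ay": 0,"az": 0,"fingers": -1},
    {"x": 0.4,"y": -0.87,"z": 0,"ax": 0,"ay": 0,"az": 0,"fingers": -1},
    {"x": 0.4,"y": -0.87,"z": 0,"ax": 0,"ay": 0,"az": 0,"fingers": -1},
    {"x": 0.4,"y": -0.87,"z": 0,"ax": 0,"ay": 0,"az": 0,"fingers": -1},
    {"x": 0.4,"y": -0.87,"z": 0,"ax": 0,"ay": 0,"az": 0,"fingers": -1},
    {"x": 0.4,"y": -0.87,"z": 0,"ax": 0,"ay": 0,"az": 0,"fingers": -1},
    {"x": 0.4,"y": -0.87,"z": 0,"ax": 0,"ay": 0,"az": 0,"fingers": -1},
    {"x": 0.4,"y": -0.87,"z": 0,"ax": 0,"ay": 0,"az": 0,"fingers": -1},
    {"x": 0.4,"y": -0.87,"z": 0,"ax": 0,"ay": 0,"az": 0,"fingers": -1},
    {"x": 0.4,"y": -0.87,"z": 0,"ax": 0,"ay": 0,"az": 0,"fingers": -1},
    {"x": 0.4,"y": -0.87,"z": 0,"ax": 0,"ay": 0,"az": 0,"fingers": -1},
    {"x": 0.4,"y": -0.87,"z": 0,"ax": 0,"ay": 0,"az": 0.6,"fingers": -1},
    {"x": 0.2,"y": -0.43,"z": 0,"ax": 0,"ay": 0,"az": 0.6,"fingers": -1},
    {"x": 0,"y": 0,"z": 0,"ax": 0,"ay": 0,"az": 0,"fingers": -1},
    {"x": 0,"y": 0,"z": 0,"ax": 0,"ay": 0,"az": 0,"fingers": -1},
  ],
)

```text
time_s: 3.3
eef_pos: [0.5022, 0.3309, 0.3026]
tcp_rot: [3.141, 0.001, 0.244]
ft_force: [0.3, -0.7, -0.1]
gripper_width: 0.0854
gripper_force: 0.0
```

Run:
```python
from h import *
import json
o=env.get_obs();m=env.camera_model('wrist');im=env.capture('wrist');cv2.imwrite('pics/w3.png',im)
json.dump({k:np.array(v).tolist() for k,v in m.items()},open('w3.json','w'))
print(o['eef_pos'],o['tcp_rot'],o['qpos'])
m2=json.load(open('w2.json'));t=np.load('trk.npz')
print('slot edges',ray('wrist',[(240,109.3),(240,123.0)],.04,m2)@t['n']-t['off'])
```

```text
[0.50215877 0.33094272 0.30260399] [3.14068921e+00 8.69167649e-04 2.43744014e-01] [ 4.97905597e-01  1.17243524e-01  1.30868029e+00 -6.62933378e-04
  1.71673721e+00  1.82486146e+00]
slot edges [ 0.00658272 -0.00690096]
```

View pics/w3.png

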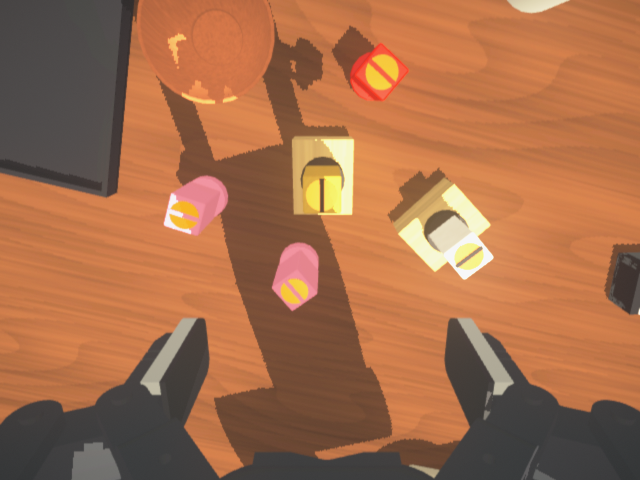

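Brass lamp: its top centre is about (322.5,195), with a vertical black line, and the stand top spans (293,137)-(353,214). The lamp is already nearly aligned with the tool, and the pink look-alike at (296,280) is clear of the finger path.

Run:
```python
from h import *
import json
m=json.load(open('w3.json'));im=cv2.imread('pics/w3.png')
hsv=cv2.cvtColor(im,cv2.COLOR_BGR2HSV)
g=cv2.cvtColor(im,cv2.COLOR_BGR2GRAY).astype(float)
# black line centroid per row
L=[]
for v in range(181,210):
    w=np.clip(150-g[v,316:330],0,None)
    if w.sum()>50: L.append((( w*np.arange(316,330)).sum()/w.sum(),v))
L=np.array(L);w=ray('wrist',L,.124,m);p=np.polyfit(w[:,0],w[:,1],1);print('line yaw',np.degrees(np.arctan(p[0])),len(L),L[0],L[-1])
def edge(prof,off):  # strongest gradients
    d=np.diff(prof);i=np.argsort(-abs(d))[:6];return sorted([(int(k)+off+.5,int(d[k])) for k in i])
print('row195',edge(g[192:198,285:362].mean(0),285));print('row150',edge(g[143:152,285:362].mean(0),285))
print('col340',edge(hsv[125:225,346:351,2].astype(float).mean(1),125));print('col310',edge(g[160:225,312:318].mean(1),160))
o=env.get_obs();T=R.from_euler('xyz',o['tcp_rot']).as_matrix()
for nm,uv,z in(('stand',[(293,136.5),(353.5,136.5),(293,214),(353.5,214)],.04),('lamptop',[(304,177),(342,177),(304,215),(342,215)],.124)):
    w=ray('wrist',uv,z,m);print(nm,w.round(4).tolist(),w.mean(0),'size',np.linalg.norm(w[0]-w[1]),np.linalg.norm(w[0]-w[2]),'tool d',(T[:2,:2].T@(w.mean(0)-o['eef_pos'][:2])),np.degrees(np.arctan2(*(w[0]-w[2])[::-1])))
```

```text
line yaw 13.84065984376564 29 [321.4047619 181.       ] [321.51442308 209.        ]
row195 [(292.5, 48), (319.5, -84), (320.5, -30), (322.5, 29), (323.5, 88), (352.5, -55)]
row150 [(291.5, 53), (292.5, 12), (328.5, 13), (352.5, -13), (353.5, -53), (354.5, -13)]
col340 [(135.5, 20), (136.5, 18), (137.5, 10), (138.5, 24), (214.5, -19), (215.5, -9)]
col310 [(164.5, 28), (165.5, 32), (208.5, -13), (209.5, -15), (213.5, -22), (214.5, -34)]
stand [[0.5373, 0.3757], [0.5524, 0.3148], [0.456, 0.3578], [0.472, 0.2931]] [0.50441746 0.33536707] size 0.06277304813512578 0.08324391070422449 tool d [ 0.00328522 -0.00410321] 12.439175278882812
lamptop [[0.5147, 0.3545], [0.5226, 0.3225], [0.4814, 0.3468], [0.4896, 0.3139]] [0.50204843 0.3344376 ] size 0.0329364528670289 0.03411815684717466 tool d [ 0.00076216 -0.00377096] 12.922573845691778
```

Emit:
send_rows(
  moves=[
    {"x": 0.05,"y": -0.11,"z": 0.5,"ax": 0,"ay": 0,"az": 0,"fingers": -1},
    {"x": 0,"y": 0,"z": 0.8,"ax": 0,"ay": 0,"az": 0,"fingers": -1},
    {"x": 0,"y": 0,"z": 0.8,"ax": 0,"ay": 0,"az": 0,"fingers": -1},
    {"x": 0,"y": 0,"z": 0.8,"ax": 0,"ay": 0,"az": 0,"fingers": -1},
    {"x": 0,"y": 0,"z": 0.8,"ax": 0,"ay": 0,"az": 0,"fingers": -1},
    {"x": 0,"y": 0,"z": 0.8,"ax": 0,"ay": 0,"az": 0,"fingers": -1},
    {"x": 0,"y": 0,"z": 0.6,"ax": 0,"ay": 0,"az": 0,"fingers": -1},
    {"x": 0,"y": 0,"z": 0.4,"ax": 0,"ay": 0,"az": 0,"fingers": -1},
    {"x": 0,"y": 0,"z": 0,"ax": 0,"ay": 0,"az": 0,"fingers": -1},
    {"x": 0,"y": 0,"z": 0,"ax": 0,"ay": 0,"az": 0,"fingers": 1},
    {"x": 0,"y": 0,"z": 0,"ax": 0,"ay": 0,"az": 0,"fingers": 1},
    {"x": 0,"y": 0,"z": 0,"ax": 0,"ay": 0,"az": 0,"fingers": 1},
    {"x": 0,"y": 0,"z": 0,"ax": 0,"ay": 0,"az": 0,"fingers": 1},
    {"x": 0,"y": 0,"z": 0,"ax": 0,"ay": 0,"az": 0,"fingers": 1},
    {"x": 0,"y": 0,"z": 0,"ax": 0,"ay": 0,"az": 0,"fingers": 1},
  ],
)

```text
time_s: 4.85
eef_pos: [0.5039, 0.3373, 0.0851]
tcp_rot: [-3.141, -0.003, 0.243]
ft_force: [-0.3, -0.5, 4.5]
gripper_width: 0.031
gripper_force: 58.9
```

Emit:
send_rows(
  moves=[
    {"x": 0,"y": 0,"z": -0.3,"ax": 0,"ay": 0,"az": 0,"fingers": 1},
    {"x": 0,"y": 0,"z": -0.7,"ax": 0,"ay": 0,"az": 0,"fingers": 1},
    {"x": 0,"y": 0,"z": -0.9,"ax": 0,"ay": 0,"az": 0,"fingers": 1},
    {"x": 0,"y": 0,"z": -0.9,"ax": 0,"ay": 0,"az": 0,"fingers": 1},
    {"x": 0,"y": 0,"z": -0.9,"ax": 0,"ay": 0,"az": 0,"fingers": 1},
    {"x": -0.13,"y": 0.44,"z": 0,"ax": 0,"ay": 0,"az": 0,"fingers": 1},
    {"x": -0.25,"y": 0.89,"z": 0,"ax": 0,"ay": 0,"az": 0,"fingers": 1},
    {"x": -0.25,"y": 0.89,"z": 0,"ax": 0,"ay": 0,"az": 0,"fingers": 1},
    {"x": -0.25,"y": 0.89,"z": 0,"ax": 0,"ay": 0,"az": 0,"fingers": 1},
    {"x": -0.25,"y": 0.89,"z": 0,"ax": 0,"ay": 0,"az": 0,"fingers": 1},
    {"x": -0.25,"y": 0.89,"z": 0,"ax": 0,"ay": 0,"az": 0,"fingers": 1},
    {"x": -0.25,"y": 0.89,"z": 0,"ax": 0,"ay": 0,"az": 0,"fingers": 1},
    {"x": -0.25,"y": 0.89,"z": 0,"ax": 0,"ay": 0,"az": 0,"fingers": 1},
    {"x": -0.25,"y": 0.89,"z": 0,"ax": 0,"ay": 0,"az": 0,"fingers": 1},
    {"x": -0.25,"y": 0.89,"z": 0,"ax": 0,"ay": 0,"az": 0,"fingers": 1},
    {"x": -0.25,"y": 0.89,"z": 0,"ax": 0,"ay": 0,"az": 0,"fingers": 1},
    {"x": -0.25,"y": 0.89,"z": 0,"ax": 0,"ay": 0,"az": 0,"fingers": 1},
    {"x": -0.25,"y": 0.89,"z": 0,"ax": 0,"ay": 0,"az": 0,"fingers": 1},
    {"x": -0.13,"y": 0.44,"z": 0,"ax": 0,"ay": 0,"az": 0,"fingers": 1},
  ],
)

```text
time_s: 6.75
eef_pos: [0.4869, -0.146, 0.2318]
tcp_rot: [3.141, -0.0, 0.241]
ft_force: [0.1, -0.0, -2.6]
gripper_width: 0.0307
gripper_force: 59.9
```

Emit:
send_rows(
  moves=[
    {"x": 0,"y": 0,"z": 0,"ax": 0,"ay": 0,"az": -0.5,"fingers": 1},
    {"x": 0,"y": 0,"z": 0,"ax": 0,"ay": 0,"az": -1,"fingers": 1},
    {"x": 0,"y": 0,"z": 0,"ax": 0,"ay": 0,"az": -1,"fingers": 1},
    {"x": 0,"y": 0,"z": 0,"ax": 0,"ay": 0,"az": -1,"fingers": 1},
    {"x": 0,"y": 0,"z": 0,"ax": 0,"ay": 0,"az": -1,"fingers": 1},
    {"x": 0,"y": 0,"z": 0,"ax": 0,"ay": 0,"az": -1,"fingers": 1},
    {"x": 0,"y": 0,"z": 0,"ax": 0,"ay": 0,"az": -1,"fingers": 1},
    {"x": 0,"y": 0,"z": 0,"ax": 0,"ay": 0,"az": -1,"fingers": 1},
    {"x": 0,"y": 0,"z": 0,"ax": 0,"ay": 0,"az": -1,"fingers": 1},
    {"x": 0,"y": 0,"z": 0,"ax": 0,"ay": 0,"az": -1,"fingers": 1},
    {"x": 0,"y": 0,"z": 0,"ax": 0,"ay": 0,"az": -1,"fingers": 1},
    {"x": 0,"y": 0,"z": 0,"ax": 0,"ay": 0,"az": -1,"fingers": 1},
    {"x": 0,"y": 0,"z": 0,"ax": 0,"ay": 0,"az": -1,"fingers": 1},
    {"x": 0,"y": 0,"z": 0,"ax": 0,"ay": 0,"az": -1,"fingers": 1},
    {"x": 0,"y": 0,"z": 0,"ax": 0,"ay": 0,"az": -1,"fingers": 1},
    {"x": 0,"y": 0,"z": 0,"ax": 0,"ay": 0,"az": -1,"fingers": 1},
    {"x": 0,"y": 0,"z": 0,"ax": 0,"ay": 0,"az": -1,"fingers": 1},
    {"x": 0,"y": 0,"z": 0,"ax": 0,"ay": 0,"az": -1,"fingers": 1},
    {"x": 0,"y": 0,"z": 0,"ax": 0,"ay": 0,"az": -0.76,"fingers": 1},
    {"x": 0,"y": 0,"z": 0,"ax": 0,"ay": 0,"az": 0,"fingers": 1},
  ],
)

```text
time_s: 8.75
eef_pos: [0.4873, -0.1432, 0.2317]
tcp_rot: [3.141, 0.0, 1.838]
ft_force: [-0.7, -0.1, -2.3]
gripper_width: 0.0307
gripper_force: 60.0
```

```bash
cat > look.py <<'E'
from h import *
import json,sys
k=sys.argv[1]
o=env.get_obs();m=env.camera_model('wrist');im=env.capture('wrist');cv2.imwrite(f'pics/{k}.png',im)
json.dump({a:np.array(v).tolist() for a,v in m.items()},open(k+'.json','w'))
t=np.load('trk.npz');s0=-.3105;p=o['eef_pos'][:2]
print('time',o['time_s'],'TCP track x %.4f y %.4f'%(p@t['n']-t['off'],p@t['d']-s0),o['eef_pos'],np.degrees(o['tcp_rot']),o['qpos'][5],o['gripper_width'],o['ft_force'],np.degrees(np.arctan2(t['d'][1],t['d'][0])))
E
python3 look.py w4
```

```text
time 8.75 TCP track x -0.0010 y 0.0439 [ 0.48730564 -0.14323403  0.23171064] [1.79986796e+02 5.17503755e-03 1.05299288e+02] -0.653930069948985 0.030703691831496713 [-0.69171817 -0.10002052 -2.26264786] 105.27579539129128
```

View pics/w4.png

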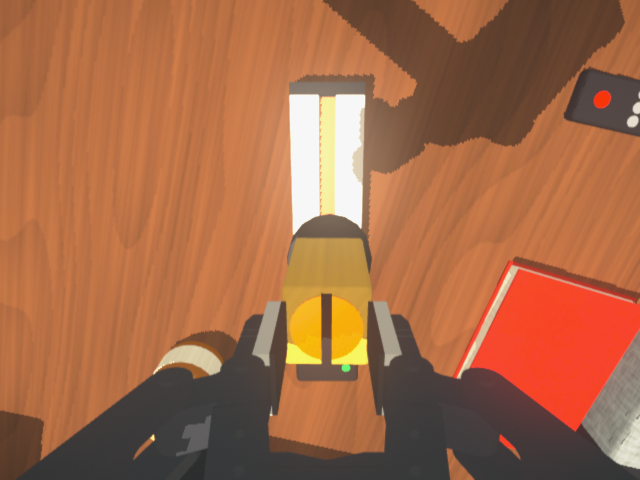

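The lamp hangs upright over the track: black line at column 326, collar spanning columns 289-371 near row 250, and slot at columns 320-335 for rows 100-200. I'll measure the alignment across the slot.

```bash
cat > al.py <<'E'
from h import *
import json,sys
k=sys.argv[1];m=json.load(open(k+'.json'));im=cv2.imread(f'pics/{k}.png');g=im.astype(float)
S=cv2.cvtColor(im,cv2.COLOR_BGR2HSV)[...,1].astype(float);B=g[...,0]
o=env.get_obs();T=R.from_euler('xyz',o['tcp_rot']).as_matrix()
def ty(uv,z): return (np.c_[ray('wrist',uv,z,m),np.full(len(uv),z)]-o['eef_pos'])@T
def sub(P,u0,u1,v,sg):
    p=P[v-1:v+2,u0:u1].mean(0);d=sg*np.diff(p);d[d<.3*d.max()]=0;return (d*(np.arange(u0,u1-1)+.5)).sum()/d.sum()
for v in (110,125,140,155,170,185,200):
    e=[sub(S,282,305,v,-1),sub(B,312,327,v,-1),sub(B,328,342,v,1),sub(S,355,375,v,1)]
    w=ty([(x,v) for x in e],.04);print(v,np.round(e,1),'outer mid %.4f slot mid %.4f'%((w[0,1]+w[3,1])/2,(w[1,1]+w[2,1])/2),'x %.3f'%w[0,0],np.round(np.diff(w[:,1]),4))
G=g.mean(2)
for v in (300,315,330,345): 
    p=np.clip(90-G[v,315:340],0,None);x=(p*np.arange(315,340)).sum()/p.sum();w=ty([(x,v)],o['eef_pos'][2]-.0621+.101);print('line',v,x,w[0])
E
python3 al.py w4
python3 - <<'E'
from h import *
im=cv2.imread('pics/w4.png');G=im.astype(int).mean(2).astype(int)
for v in (245,252,258): print(v,list(G[v,280:302]),list(G[v,358:380]))
cv2.imwrite('pics/w4c.png',cv2.resize(im[200:390,240:420],None,fx=3.1,fy=3.1,interpolation=cv2.INTER_CUBIC))
E
```

```text
110 [289.1 318.7 334.8 362.6] outer mid -0.0002 slot mid 0.0005 x 0.073 [0.0253 0.0137 0.0238]
125 [289.5 318.5 334.5 361.9] outer mid -0.0004 slot mid 0.0003 x 0.061 [0.0251 0.0138 0.0236]
140 [290.1 318.5 334.5 361.8] outer mid -0.0001 slot mid 0.0004 x 0.048 [0.0249 0.014  0.0239]
155 [290.2 318.5 334.2 363. ] outer mid 0.0004 slot mid 0.0003 x 0.035 [0.025  0.0139 0.0254]
170 [290.9 318.8 334.2 364.5] outer mid 0.0015 slot mid 0.0004 x 0.022 [0.0249 0.0138 0.0271]
185 [291.1 319.  334.2 363.7] outer mid 0.0012 slot mid 0.0005 x 0.008 [0.0252 0.0138 0.0266]
200 [291.5 319.1 334.2 361.8] outer mid 0.0006 slot mid 0.0005 x -0.006 [0.0252 0.0138 0.0253]
line 300 326.02131782945736 [ 0.01035082  0.00022366 -0.038901  ]
line 315 326.1004184100418 [ 0.00399917  0.00026198 -0.03890034]
line 330 326.0181818181818 [-0.00251877  0.00023897 -0.03889969]
line 345 nan [nan nan nan]
245 [np.int64(137), np.int64(139), np.int64(138), np.int64(136), np.int64(137), np.int64(138), np.int64(140), np.int64(143), np.int64(143), np.int64(140), np.int64(113), np.int64(120), np.int64(125), np.int64(126), 
[... 1272 characters left out ...]
6), np.int64(132), np.int64(133), np.int64(135), np.int64(135), np.int64(135), np.int64(135), np.int64(135), np.int64(134), np.int64(134), np.int64(134), np.int64(134)] [np.int64(136), np.int64(136), np.int64(135), np.int64(134), np.int64(134), np.int64(132), np.int64(131), np.int64(126), np.int64(84), np.int64(74), np.int64(74), np.int64(74), np.int64(74), np.int64(86), np.int64(127), np.int64(128), np.int64(125), np.int64(122), np.int64(120), np.int64(121), np.int64(122), np.int64(123)]al.py:14: RuntimeWarning: invalid value encountered in scalar divide
  p=np.clip(90-G[v,315:340],0,None);x=(p*np.arange(315,340)).sum()/p.sum();w=ty([(x,v)],o['eef_pos'][2]-.0621+.101);print('line',v,x,w[0])
```

View pics/w4c.png

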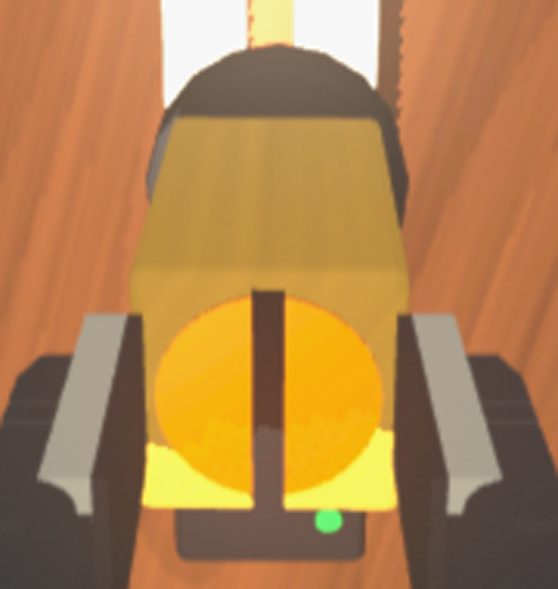

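Emit:
send_rows(
  moves=[
    {"x": 0,"y": -0.02,"z": 0.4,"ax": 0,"ay": 0,"az": 0,"fingers": 1},
    {"x": 0,"y": 0,"z": 0.7,"ax": 0,"ay": 0,"az": 0,"fingers": 1},
    {"x": 0,"y": 0,"z": 0.7,"ax": 0,"ay": 0,"az": 0,"fingers": 1},
    {"x": 0,"y": 0,"z": 0.6,"ax": 0,"ay": 0,"az": 0,"fingers": 1},
    {"x": 0,"y": 0,"z": 0.4,"ax": 0,"ay": 0,"az": 0,"fingers": 1},
    {"x": 0,"y": 0,"z": 0.2,"ax": 0,"ay": 0,"az": 0,"fingers": 1},
    {"x": 0,"y": 0,"z": 0.1,"ax": 0,"ay": 0,"az": 0,"fingers": 1},
    {"x": 0,"y": 0,"z": 0.06,"ax": 0,"ay": 0,"az": 0,"fingers": 1},
    {"x": 0,"y": 0,"z": 0.06,"ax": 0,"ay": 0,"az": 0,"fingers": 1},
    {"x": 0,"y": 0,"z": 0,"ax": 0,"ay": 0,"az": 0,"fingers": 1},
    {"x": 0,"y": 0,"z": 0,"ax": 0,"ay": 0,"az": 0,"fingers": 1},
  ],
)

```text
time_s: 9.9
eef_pos: [0.4871, -0.1438, 0.103]
tcp_rot: [3.141, 0.001, 1.837]
ft_force: [0.1, -0.4, -2.3]
gripper_width: 0.0305
gripper_force: 60.0
```

Emit:
send_rows(
  moves=[
    {"x": 0,"y": 0,"z": 0.04,"ax": 0,"ay": 0,"az": 0,"fingers": 1},
    {"x": 0,"y": 0,"z": 0.04,"ax": 0,"ay": 0,"az": 0,"fingers": 1},
    {"x": 0,"y": 0,"z": 0,"ax": 0,"ay": 0,"az": 0,"fingers": 1},
  ],
)

```text
time_s: 10.2
eef_pos: [0.4865, -0.1435, 0.0988]
tcp_rot: [-3.141, -0.0, 1.837]
ft_force: [0.2, 0.2, -1.7]
gripper_width: 0.0308
gripper_force: 60.0
```

Emit:
send_rows(
  moves=[
    {"x": 0,"y": 0,"z": 0.04,"ax": 0,"ay": 0,"az": 0,"fingers": 1},
    {"x": 0,"y": 0,"z": 0.04,"ax": 0,"ay": 0,"az": 0,"fingers": 1},
    {"x": 0,"y": 0,"z": 0,"ax": 0,"ay": 0,"az": 0,"fingers": 1},
    {"x": 0,"y": 0,"z": 0,"ax": 0,"ay": 0,"az": 0,"fingers": 1},
  ],
)

```text
time_s: 10.6
eef_pos: [0.4865, -0.1435, 0.0958]
tcp_rot: [-3.141, -0.0, 1.837]
ft_force: [0.1, -0.7, -2.6]
gripper_width: 0.0307
gripper_force: 60.0
```

```bash
python3 look.py w5; python3 al.py w5 2>/dev/null
```

```text
time 10.6 TCP track x -0.0018 y 0.0438 [ 0.48653608 -0.14354329  0.09577976] [-1.79989723e+02 -8.17077830e-03  1.05228401e+02] -0.6537867610401481 0.03074684783320445 [ 0.07379434 -0.67350869 -2.6498747 ] 105.27579539129128
110 [292.5 315.1 340.5 373.5] outer mid 0.0039 slot mid 0.0011 x 0.076 [0.0122 0.0138 0.0179]
125 [288.8 315.1 340.5 364. ] outer mid 0.0004 slot mid 0.0011 x 0.069 [0.0144 0.0139 0.0129]
140 [291.5 315.2 340.5 361.6] outer mid 0.0004 slot mid 0.0012 x 0.061 [0.0131 0.014  0.0117]
155 [293.1 315.2 340.5 373.5] outer mid 0.0042 slot mid 0.0012 x 0.052 [0.0124 0.0142 0.0185]
170 [292.2 316.1 340.5 363.9] outer mid 0.0013 slot mid 0.0014 x 0.044 [0.0135 0.0138 0.0133]
185 [291.8 316.1 340.2 363.1] outer mid 0.0010 slot mid 0.0013 x 0.035 [0.0139 0.0139 0.0131]
200 [294.2 316.2 340.2 366.2] outer mid 0.0025 slot mid 0.0014 x 0.027 [0.0128 0.0139 0.015 ]
line 300 326.04851485148515 [ 0.01048592  0.00021273 -0.0389001 ]
line 315 326.0550755939525 [ 0.00414466  0.00020739 -0.03890003]
line 330 326.0244755244755 [-0.00236237  0.00018757 -0.03889997]
line 345 326.1325648414986 [-0.00904182  0.00022144 -0.03889991]
```

View pics/w5.png

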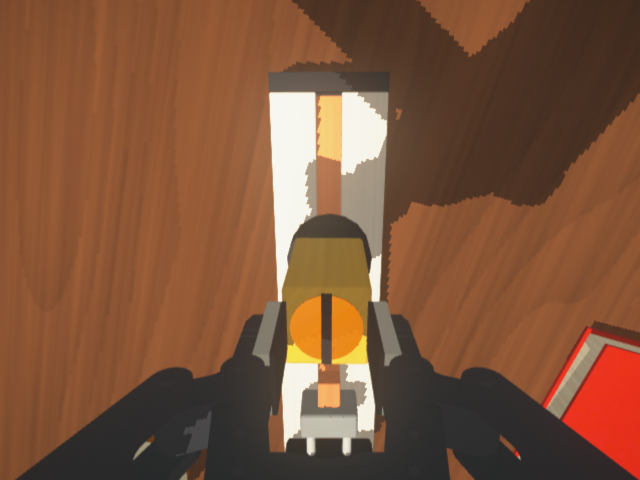

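The foot is in the slot (no load), the slot midline and collar agree within a fraction of a mm, and the plunger is visible at (329,385). Next I slide towards the feed.

Emit:
send_rows(
  moves=[
    {"x": -0.2,"y": 0,"z": 0,"ax": 0,"ay": 0,"az": 0,"fingers": 1},
    {"x": -0.3,"y": 0,"z": 0,"ax": 0,"ay": 0,"az": 0,"fingers": 1},
    {"x": -0.3,"y": 0,"z": 0,"ax": 0,"ay": 0,"az": 0,"fingers": 1},
    {"x": -0.2,"y": 0,"z": 0,"ax": 0,"ay": 0,"az": 0,"fingers": 1},
    {"x": -0.15,"y": 0,"z": 0,"ax": 0,"ay": 0,"az": 0,"fingers": 1},
    {"x": -0.1,"y": 0,"z": 0,"ax": 0,"ay": 0,"az": 0,"fingers": 1},
    {"x": 0,"y": 0,"z": 0,"ax": 0,"ay": 0,"az": 0,"fingers": 1},
    {"x": 0,"y": 0,"z": 0,"ax": 0,"ay": 0,"az": 0,"fingers": 1},
  ],
)

```text
time_s: 11.45
eef_pos: [0.4997, -0.1917, 0.0958]
tcp_rot: [-3.141, -0.0, 1.836]
ft_force: [-0.4, 0.5, -3.1]
gripper_width: 0.0304
gripper_force: 60.0
```

Emit:
send_rows(
  moves=[
    {"x": -0.1,"y": 0,"z": 0,"ax": 0,"ay": 0,"az": 0,"fingers": 1},
    {"x": -0.05,"y": 0,"z": 0,"ax": 0,"ay": 0,"az": 0,"fingers": 1},
    {"x": 0,"y": 0,"z": 0,"ax": 0,"ay": 0,"az": 0,"fingers": 1},
    {"x": 0,"y": 0,"z": 0,"ax": 0,"ay": 0,"az": 0,"fingers": 1},
  ],
)

```text
time_s: 11.85
eef_pos: [0.5013, -0.1976, 0.0959]
tcp_rot: [-3.142, -0.0, 1.837]
ft_force: [0.7, -0.0, -2.6]
gripper_width: 0.0304
gripper_force: 60.0
```

Emit:
send_rows(
  moves=[
    {"x": -0.05,"y": 0,"z": 0,"ax": 0,"ay": 0,"az": 0,"fingers": 1},
    {"x": 0,"y": 0,"z": 0,"ax": 0,"ay": 0,"az": 0,"fingers": 1},
    {"x": 0,"y": 0,"z": 0,"ax": 0,"ay": 0,"az": 0,"fingers": 1},
  ],
)

```text
time_s: 12.15
eef_pos: [0.5019, -0.1996, 0.0959]
tcp_rot: [3.142, 0.0, 1.836]
ft_force: [-0.1, 0.4, -2.3]
gripper_width: 0.0307
gripper_force: 60.0
```

Emit:
send_rows(
  moves=[
    {"x": -0.05,"y": 0,"z": 0,"ax": 0,"ay": 0,"az": 0,"fingers": 1},
    {"x": 0,"y": 0,"z": 0,"ax": 0,"ay": 0,"az": 0,"fingers": 1},
    {"x": 0,"y": 0,"z": 0,"ax": 0,"ay": 0,"az": 0,"fingers": 1},
  ],
)

```text
time_s: 12.45
eef_pos: [0.5024, -0.2015, 0.0959]
tcp_rot: [-3.142, -0.0, 1.836]
ft_force: [0.1, 0.5, -1.7]
gripper_width: 0.0309
gripper_force: 60.0
```

Emit:
send_rows(
  moves=[
    {"x": -0.05,"y": 0,"z": 0,"ax": 0,"ay": 0,"az": 0,"fingers": 1},
    {"x": 0,"y": 0,"z": 0,"ax": 0,"ay": 0,"az": 0,"fingers": 1},
    {"x": 0,"y": 0,"z": 0,"ax": 0,"ay": 0,"az": 0,"fingers": 1},
  ],
)

```text
time_s: 12.75
eef_pos: [0.5029, -0.2034, 0.0959]
tcp_rot: [-3.142, -0.0, 1.836]
ft_force: [0.2, 0.7, -2.0]
gripper_width: 0.0307
gripper_force: 60.0
```

Emit:
send_rows(
  moves=[
    {"x": -0.05,"y": 0,"z": 0,"ax": 0,"ay": 0,"az": 0,"fingers": 1},
    {"x": 0,"y": 0,"z": 0,"ax": 0,"ay": 0,"az": 0,"fingers": 1},
    {"x": 0,"y": 0,"z": 0,"ax": 0,"ay": 0,"az": 0,"fingers": 1},
  ],
)

```text
time_s: 13.05
eef_pos: [0.5034, -0.2052, 0.0958]
tcp_rot: [-3.142, -0.0, 1.837]
ft_force: [0.4, 1.6, -2.3]
gripper_width: 0.0305
gripper_force: 59.9
```

Emit:
send_rows(
  moves=[
    {"x": -0.05,"y": 0,"z": 0,"ax": 0,"ay": 0,"az": 0,"fingers": 1},
    {"x": 0,"y": 0,"z": 0,"ax": 0,"ay": 0,"az": 0,"fingers": 1},
    {"x": 0,"y": 0,"z": 0,"ax": 0,"ay": 0,"az": 0,"fingers": 1},
  ],
)

```text
time_s: 13.35
eef_pos: [0.504, -0.2072, 0.0959]
tcp_rot: [3.142, -0.0, 1.837]
ft_force: [-0.0, 3.0, -0.3]
gripper_width: 0.0303
gripper_force: 59.8
```

Emit:
send_rows(
  moves=[
    {"x": -0.05,"y": 0,"z": 0,"ax": 0,"ay": 0,"az": 0,"fingers": 1},
    {"x": 0,"y": 0,"z": 0,"ax": 0,"ay": 0,"az": 0,"fingers": 1},
    {"x": 0,"y": 0,"z": 0,"ax": 0,"ay": 0,"az": 0,"fingers": 1},
  ],
)

```text
time_s: 13.65
eef_pos: [0.5045, -0.2092, 0.0959]
tcp_rot: [-3.142, -0.0, 1.836]
ft_force: [-0.6, 2.9, -0.5]
gripper_width: 0.0304
gripper_force: 59.6
```

Emit:
send_rows(
  moves=[
    {"x": -0.04,"y": 0,"z": 0,"ax": 0,"ay": 0,"az": 0,"fingers": 1},
    {"x": -0.04,"y": 0,"z": 0,"ax": 0,"ay": 0,"az": 0,"fingers": 1},
    {"x": 0,"y": 0,"z": 0,"ax": 0,"ay": 0,"az": 0,"fingers": 1},
    {"x": 0,"y": 0,"z": 0,"ax": 0,"ay": 0,"az": 0,"fingers": 1},
  ],
)

```text
time_s: 14.05
eef_pos: [0.5055, -0.2123, 0.0961]
tcp_rot: [3.141, 0.0, 1.837]
ft_force: [-0.8, 4.5, 2.6]
gripper_width: 0.0303
gripper_force: 59.4
```

Emit:
send_rows(
  moves=[
    {"x": 0,"y": 0,"z": 0.04,"ax": 0,"ay": 0,"az": 0,"fingers": 1},
    {"x": 0,"y": 0,"z": 0.04,"ax": 0,"ay": 0,"az": 0,"fingers": 1},
    {"x": 0,"y": 0,"z": 0.04,"ax": 0,"ay": 0,"az": 0,"fingers": 1},
    {"x": 0,"y": 0,"z": 0.04,"ax": 0,"ay": 0,"az": 0,"fingers": 1},
    {"x": 0,"y": 0,"z": 0,"ax": 0,"ay": 0,"az": 0,"fingers": 1},
    {"x": 0,"y": 0,"z": 0,"ax": 0,"ay": 0,"az": 0,"fingers": 1},
  ],
)

```text
time_s: 14.65
eef_pos: [0.5058, -0.2125, 0.0903]
tcp_rot: [3.141, 0.001, 1.837]
ft_force: [-2.8, 4.5, 5.5]
gripper_width: 0.0308
gripper_force: 60.1
```

Emit:
send_rows(
  moves=[
    {"x": 0,"y": 0,"z": 0.04,"ax": 0,"ay": 0,"az": 0,"fingers": 1},
    {"x": 0,"y": 0,"z": 0.04,"ax": 0,"ay": 0,"az": 0,"fingers": 1},
    {"x": 0,"y": 0,"z": 0,"ax": 0,"ay": 0,"az": 0,"fingers": 1},
    {"x": 0,"y": 0,"z": 0,"ax": 0,"ay": 0,"az": 0,"fingers": 1},
  ],
)

```text
time_s: 15.05
eef_pos: [0.5059, -0.2126, 0.0873]
tcp_rot: [3.141, 0.001, 1.837]
ft_force: [-2.2, 4.1, 7.2]
gripper_width: 0.0308
gripper_force: 60.4
```

Emit:
send_rows(
  moves=[
    {"x": 0,"y": 0,"z": 0.03,"ax": 0,"ay": 0,"az": 0,"fingers": 1},
    {"x": 0,"y": 0,"z": 0,"ax": 0,"ay": 0,"az": 0,"fingers": 1},
    {"x": 0,"y": 0,"z": 0,"ax": 0,"ay": 0,"az": 0,"fingers": 1},
  ],
)

```text
time_s: 15.35
eef_pos: [0.5062, -0.2127, 0.0866]
tcp_rot: [3.14, 0.001, 1.837]
ft_force: [-3.5, 4.9, 9.9]
gripper_width: 0.0307
gripper_force: 60.9
```

```bash
python3 look.py w6; python3 al.py w6 2>/dev/null
python3 - <<'E'
from h import *
G=cv2.imread('pics/w6.png').astype(int).mean(2).astype(int)
for v in (240,245,252,258): print(v,G[v,278:300].tolist(),G[v,358:382].tolist())
E
```

```text
time 15.35 TCP track x -0.0011 y -0.0280 [ 0.50616617 -0.21268559  0.08663283] [1.79912757e+02 8.37562444e-02 1.05234117e+02] -0.7570490104571261 0.0307000922382831 [-3.54197148  4.89710098  9.92961142] 105.27579539129128
110 [293.8 313.4 340.5 363.5] outer mid 0.0016 slot mid 0.0007 x 0.077 [0.0102 0.0141 0.012 ]
125 [294.1 313.4 340.5 365.9] outer mid 0.0023 slot mid 0.0008 x 0.069 [0.0102 0.0143 0.0134]
140 [293.5 313.5 340.5 365. ] outer mid 0.0020 slot mid 0.0008 x 0.061 [0.0106 0.0144 0.013 ]
155 [296.4 313.5 340.2 373.5] outer mid 0.0050 slot mid 0.0007 x 0.053 [0.0092 0.0144 0.0179]
170 [293.  314.5 340.1 366.5] outer mid 0.0023 slot mid 0.0009 x 0.045 [0.0117 0.0139 0.0144]
185 [297.7 314.8 339.9 364.6] outer mid 0.0031 slot mid 0.0010 x 0.037 [0.0094 0.0138 0.0136]
200 [292.8 314.5 339.8 366.7] outer mid 0.0023 slot mid 0.0009 x 0.029 [0.0121 0.0141 0.015 ]
line 300 326.1778405081157 [ 0.01036852  0.00034404 -0.03891425]
line 315 326.1304347826087 [ 0.00401646  0.00031915 -0.0389053 ]
line 330 326.2102637205988 [-0.0025027   0.00034274 -0.03889604]
line 345 326.238095238095
[... 181 characters left out ...]
1, 41, 47, 76, 121, 124, 124, 124, 125, 125, 126, 124, 125, 124, 123]
245 [228, 229, 229, 230, 230, 229, 223, 156, 81, 66, 66, 67, 69, 85, 87, 87, 87, 88, 89, 88, 87, 87] [85, 85, 84, 84, 82, 82, 78, 49, 41, 41, 42, 42, 46, 77, 119, 124, 124, 125, 125, 125, 125, 124, 124, 124]
252 [227, 228, 229, 230, 230, 229, 227, 221, 172, 87, 66, 75, 86, 87, 87, 88, 86, 86, 86, 86, 86, 87] [84, 85, 84, 84, 84, 83, 82, 79, 52, 43, 42, 46, 77, 120, 124, 124, 124, 124, 125, 125, 125, 124, 123, 119]
258 [227, 228, 228, 229, 229, 229, 228, 225, 219, 154, 94, 86, 87, 87, 87, 87, 87, 87, 87, 87, 86, 86] [84, 85, 85, 84, 84, 83, 83, 82, 79, 52, 49, 100, 176, 142, 149, 218, 226, 226, 224, 227, 228, 226, 225, 202]
```

Emit:
send_rows(
  moves=[
    {"x": 0,"y": 0,"z": 0.02,"ax": 0,"ay": 0,"az": 0,"fingers": 1},
    {"x": 0,"y": 0,"z": 0,"ax": 0,"ay": 0,"az": 0.5,"fingers": 1},
    {"x": 0,"y": 0,"z": 0,"ax": 0,"ay": 0,"az": 0.75,"fingers": 1},
    {"x": 0,"y": 0,"z": 0,"ax": 0,"ay": 0,"az": 0.75,"fingers": 1},
    {"x": 0,"y": 0,"z": 0,"ax": 0,"ay": 0,"az": 0.75,"fingers": 1},
    {"x": 0,"y": 0,"z": 0,"ax": 0,"ay": 0,"az": 0.75,"fingers": 1},
    {"x": 0,"y": 0,"z": 0,"ax": 0,"ay": 0,"az": 0.5,"fingers": 1},
    {"x": 0,"y": 0,"z": 0,"ax": 0,"ay": 0,"az": 0,"fingers": 1},
  ],
)

```text
time_s: 16.2
eef_pos: [0.5065, -0.2123, 0.0862]
tcp_rot: [3.139, 0.0, 1.486]
ft_force: [-3.0, 6.3, 13.1]
gripper_width: 0.0305
gripper_force: 61.8
```

Emit:
send_rows(
  moves=[
    {"x": 0,"y": 0,"z": 0,"ax": 0,"ay": 0,"az": 0.75,"fingers": 1},
    {"x": 0,"y": 0,"z": 0,"ax": 0,"ay": 0,"az": 0.75,"fingers": 1},
    {"x": 0,"y": 0,"z": 0,"ax": 0,"ay": 0,"az": 0.75,"fingers": 1},
    {"x": 0,"y": 0,"z": 0,"ax": 0,"ay": 0,"az": 0.75,"fingers": 1},
    {"x": 0,"y": 0,"z": 0,"ax": 0,"ay": 0,"az": 0.75,"fingers": 1},
    {"x": 0,"y": 0,"z": 0,"ax": 0,"ay": 0,"az": 0.75,"fingers": 1},
    {"x": 0,"y": 0,"z": 0,"ax": 0,"ay": 0,"az": 0,"fingers": 1},
  ],
)

```text
time_s: 16.9
eef_pos: [0.5061, -0.212, 0.086]
tcp_rot: [3.14, -0.001, 1.093]
ft_force: [-4.6, 7.2, 13.0]
gripper_width: 0.0308
gripper_force: 62.2
```

Emit:
send_rows(
  moves=[
    {"x": 0.005,"y": 0,"z": 0,"ax": 0,"ay": 0,"az": 0.8,"fingers": 1},
    {"x": 0.005,"y": 0,"z": 0,"ax": 0,"ay": 0,"az": 0.8,"fingers": 1},
    {"x": 0.005,"y": 0,"z": 0,"ax": 0,"ay": 0,"az": 0.8,"fingers": 1},
    {"x": 0.005,"y": 0,"z": 0,"ax": 0,"ay": 0,"az": 0.8,"fingers": 1},
    {"x": 0,"y": 0,"z": 0,"ax": 0,"ay": 0,"az": 0,"fingers": 1},
  ],
)

```text
time_s: 17.4
eef_pos: [0.5068, -0.2114, 0.0856]
tcp_rot: [3.14, -0.001, 0.813]
ft_force: [-1.2, 7.1, 9.1]
gripper_width: 0.0305
gripper_force: 62.0
```

Emit:
send_rows(
  moves=[
    {"x": 0.005,"y": 0,"z": 0,"ax": 0,"ay": 0,"az": 0.8,"fingers": 1},
    {"x": 0.005,"y": 0,"z": 0,"ax": 0,"ay": 0,"az": 0.8,"fingers": 1},
    {"x": 0.005,"y": 0,"z": 0,"ax": 0,"ay": 0,"az": 0.8,"fingers": 1},
    {"x": 0,"y": 0,"z": 0,"ax": 0,"ay": 0,"az": 0.8,"fingers": 1},
    {"x": 0,"y": 0,"z": 0,"ax": 0,"ay": 0,"az": 0,"fingers": 1},
  ],
)

```text
time_s: 17.9
eef_pos: [0.5077, -0.2113, 0.0857]
tcp_rot: [3.139, -0.002, 0.534]
ft_force: [0.7, 5.0, 7.9]
gripper_width: 0.0307
gripper_force: 61.9
```

Emit:
send_rows(
  moves=[
    {"x": 0,"y": 0,"z": 0,"ax": 0,"ay": 0,"az": 0.8,"fingers": 1},
    {"x": 0,"y": 0,"z": 0,"ax": 0,"ay": 0,"az": 0.8,"fingers": 1},
    {"x": 0,"y": 0,"z": 0,"ax": 0,"ay": 0,"az": 0.8,"fingers": 1},
    {"x": 0,"y": 0,"z": 0,"ax": 0,"ay": 0,"az": 0.65,"fingers": 1},
    {"x": 0,"y": 0,"z": 0,"ax": 0,"ay": 0,"az": 0,"fingers": 1},
    {"x": 0,"y": 0,"z": 0,"ax": 0,"ay": 0,"az": 0,"fingers": 1},
  ],
)

```text
time_s: 18.5
eef_pos: [0.5081, -0.2117, 0.086]
tcp_rot: [3.139, -0.003, 0.27]
ft_force: [1.1, 5.1, 8.1]
gripper_width: 0.031
gripper_force: 61.9
```

```bash
python3 look.py w7
```

```text
time 18.5 TCP track x 0.0010 y -0.0276 [ 0.50806788 -0.21174686  0.08603546] [179.85643154  -0.1968552   15.48420669] 0.8119763422833504 0.030957658710337177 [1.05468378 5.14395921 8.13367192] 105.27579539129128
```

View pics/w7.png

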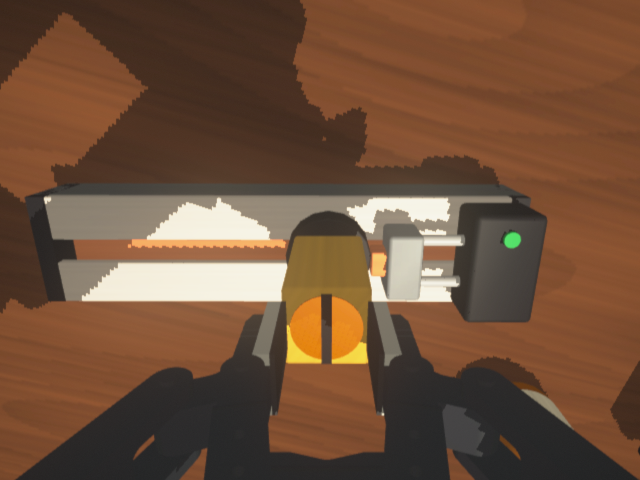

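The lamp is turned with its black line across the slot (column 326), and the collar presses the copper plunger at (378,263). The fingers are clear above the feed. I'll ease up, open part way and lift. That picture was the eleventh viewed, one over the allowance of ten, so from here I check by numbers only.

Emit:
send_rows(
  moves=[
    {"x": 0,"y": 0,"z": -0.03,"ax": 0,"ay": 0,"az": 0,"fingers": 1},
    {"x": 0,"y": 0,"z": -0.03,"ax": 0,"ay": 0,"az": 0,"fingers": 1},
    {"x": 0,"y": 0,"z": 0,"ax": 0,"ay": 0,"az": 0,"fingers": 1},
    {"x": 0,"y": 0,"z": 0,"ax": 0,"ay": 0,"az": 0,"fingers": 1},
  ],
)

```text
time_s: 18.95
eef_pos: [0.5069, -0.2116, 0.0872]
tcp_rot: [3.14, -0.001, 0.27]
ft_force: [2.5, 2.5, 5.0]
gripper_width: 0.0309
gripper_force: 61.2
```

Emit:
send_rows(
  moves=[
    {"x": 0,"y": 0,"z": 0,"ax": 0,"ay": 0,"az": 0,"fingers": -0.3},
    {"x": 0,"y": 0,"z": 0,"ax": 0,"ay": 0,"az": 0,"fingers": -0.3},
    {"x": 0,"y": 0,"z": 0,"ax": 0,"ay": 0,"az": 0,"fingers": -0.3},
    {"x": 0,"y": 0,"z": 0,"ax": 0,"ay": 0,"az": 0,"fingers": -0.3},
    {"x": 0,"y": 0,"z": 0,"ax": 0,"ay": 0,"az": 0,"fingers": -0.3},
    {"x": 0,"y": 0,"z": 0,"ax": 0,"ay": 0,"az": 0,"fingers": -0.3},
  ],
)

```text
time_s: 19.55
eef_pos: [0.5061, -0.2113, 0.0866]
tcp_rot: [-3.142, 0.0, 0.27]
ft_force: [-0.4, -0.2, 0.6]
gripper_width: 0.0555
gripper_force: 0.0
```

Released; now lift clear and check the lamp's position numerically.

Emit:
send_rows(
  moves=[
    {"x": 0,"y": 0,"z": -0.3,"ax": 0,"ay": 0,"az": 0,"fingers": -0.3},
    {"x": 0,"y": 0,"z": -0.6,"ax": 0,"ay": 0,"az": 0,"fingers": -0.3},
    {"x": 0,"y": 0,"z": -0.8,"ax": 0,"ay": 0,"az": 0,"fingers": -0.3},
    {"x": 0,"y": 0,"z": -0.8,"ax": 0,"ay": 0,"az": 0,"fingers": -0.3},
    {"x": 0,"y": 0,"z": -0.8,"ax": 0,"ay": 0,"az": 0,"fingers": -0.3},
    {"x": 0,"y": 0,"z": -0.5,"ax": 0,"ay": 0,"az": 0,"fingers": -0.3},
    {"x": 0,"y": 0,"z": 0,"ax": 0,"ay": 0,"az": 0,"fingers": -0.3},
    {"x": 0,"y": 0,"z": 0,"ax": 0,"ay": 0,"az": 0,"fingers": -0.3},
  ],
)

```text
time_s: 20.35
eef_pos: [0.5065, -0.2114, 0.2395]
tcp_rot: [3.141, -0.001, 0.27]
ft_force: [-1.0, 0.1, -0.7]
gripper_width: 0.0554
gripper_force: 0.0
```

```bash
python3 look.py w8
python3 - <<'E'
from h import *
import json
m=json.load(open('w8.json'));im=cv2.imread('pics/w8.png');t=np.load('trk.npz');n,d,off=t['n'],t['d'],t['off']
c=d*(-.3105-.0265)+n*off
top=np.r_[c,.1265];p=proj('wrist',top,m)[0];print('pred top px',p)
h=cv2.cvtColor(im,cv2.COLOR_BGR2HSV)
# orange disc on the lamp top and black line within it
u,v=p.astype(int);x0,y0=u-45,v-45;s=h[y0:y0+90,x0:x0+90]
mask=cv2.inRange(s,(8,190,150),(30,255,255));k=cv2.morphologyEx(mask,cv2.MORPH_CLOSE,np.ones((9,9)))
N,l,st,ce=cv2.connectedComponentsWithStats(k);i=1+st[1:,4].argmax();print(st[i],ce[i]+[x0,y0])
blk=((s[...,2]<75)&(cv2.erode(k*(l==i).astype(np.uint8),np.ones((7,7)))>0));vy,vx=np.nonzero(blk);print(len(vx))
w=ray('wrist',np.c_[vx+x0,vy+y0],.1265,m);q=w-w.mean(0);e=np.linalg.svd(q)[2][0]
print('line deg',np.degrees(np.arctan2(e[1],e[0]))%180,'track x dir',np.degrees(np.arctan2(n[1],n[0])))
cw=ray('wrist',[ce[i]+[x0,y0]],.1265,m)[0];print('centre track x %.4f y %.4f'%(cw@n-off,cw@d+.3105))
E
```

```text
time 20.35 TCP track x -0.0004 y -0.0268 [ 0.5064949  -0.21135584  0.23949379] [ 1.79939887e+02 -6.28338535e-02  1.54803585e+01] 0.8118690881027144 0.05542176108504361 [-0.97894128  0.12603903 -0.73396978] 105.27579539129128
pred top px [326.50962624 217.13225893]
[ 19  25  34  35 923] [316.51895991 214.42686891]
0
line deg 0.0 track x dir 15.275795391291284
centre track x 0.0020 y -0.0192<stdin>:12: RuntimeWarning: Mean of empty slice.
  ret = um.true_divide(
```

The top reads about 7 mm off in y, so I'll measure the collar, body and plunger more closely.

Run:
```python
from h import *
import json
m=json.load(open('w8.json'));im=cv2.imread('pics/w8.png');t=np.load('trk.npz');n,d,off=t['n'],t['d'],t['off']
h=cv2.cvtColor(im,cv2.COLOR_BGR2HSV)
def runs(v,a=270,b=420):
    c=im[v,a:b].astype(int);e=np.abs(np.diff(c,axis=0)).sum(1);k=[0]+[i+1 for i in range(len(e)) if e[i]>60]+[b-a]
    return [(a+k[i],c[k[i]:k[i+1]].mean(0).astype(int).tolist()) for i in range(len(k)-1) if k[i+1]-k[i]>2]
for v in (165,170,175,180,185,195,205,214,222,230): print(v,runs(v))
for y in (-.019,-.0265):
  for z in (.1265,.059):
    print(y,z,proj('wrist',np.r_[n*off+d*(y-.3105),z],m)[0])
```

```text
165 [(270, [242, 246, 246]), (285, [142, 162, 178]), (337, [240, 245, 246]), (365, [233, 243, 246]), (372, [243, 246, 246]), (403, [141, 162, 175]), (409, [59, 67, 76])]
170 [(270, [243, 247, 247]), (284, [142, 164, 180]), (314, [64, 76, 90]), (341, [244, 246, 246]), (358, [147, 169, 184]), (379, [245, 246, 247]), (404, [146, 166, 181]), (409, [70, 78, 87])]
175 [(270, [241, 246, 246]), (285, [142, 165, 182]), (308, [63, 77, 92]), (346, [242, 246, 246]), (359, [141, 162, 177]), (363, [107, 119, 127]), (382, [141, 161, 176]), (409, [71, 80, 89])]
180 [(270, [243, 246, 246]), (286, [144, 168, 186]), (304, [69, 127, 163]), (345, [79, 94, 108]), (349, [156, 180, 197]), (357, [144, 165, 181]), (362, [110, 122, 131]), (366, [192, 209, 214]), (385, [171, 190, 201]), (408, [126, 139, 147]), (411, [77, 86, 94])]
185 [(270, [148, 212, 246]), (294, [73, 129, 167]), (345, [86, 101, 116]), (351, [106, 132, 169]), (366, [225, 236, 239]), (411, [78, 88, 97])]
195 [(270, [83, 123, 185]), (296, [94, 236, 246]), (315, [80, 117, 149]), (321, [96, 240, 246]), (344, [90, 109, 130]), (353, [130, 222, 247]
[... 348 characters left out ...]
60, 172]), (407, [80, 90, 100])]
214 [(270, [243, 246, 247]), (296, [66, 179, 245]), (316, [83, 100, 122]), (321, [70, 186, 244]), (344, [244, 246, 246]), (365, [219, 231, 234]), (384, [245, 247, 247]), (400, [147, 168, 184]), (406, [80, 90, 100])]
222 [(270, [244, 247, 247]), (296, [70, 186, 245]), (316, [83, 99, 121]), (321, [72, 190, 243]), (343, [245, 246, 247]), (407, [82, 92, 102])]
230 [(270, [77, 116, 177]), (297, [79, 213, 245]), (316, [82, 99, 122]), (321, [82, 216, 245]), (342, [74, 114, 177]), (410, [88, 99, 111])]
-0.019 0.1265 [316.24445695 217.10852473]
-0.019 0.059 [317.96180748 196.56830548]
-0.0265 0.1265 [326.50962624 217.13225893]
-0.0265 0.059 [326.43929882 196.58863077]
```

Emit:
send_rows(
  moves=[
    {"x": 0,"y": 0,"z": 0,"ax": 0,"ay": 0,"az": 0,"fingers": -0.3},
    {"x": 0,"y": 0,"z": 0,"ax": 0,"ay": 0,"az": 0,"fingers": -0.3},
    {"x": 0,"y": 0,"z": 0,"ax": 0,"ay": 0,"az": 0,"fingers": -0.3},
    {"x": 0,"y": 0,"z": 0,"ax": 0,"ay": 0,"az": 0,"fingers": -0.3},
    {"x": 0,"y": 0,"z": 0,"ax": 0,"ay": 0,"az": 0,"fingers": -0.3},
  ],
)

```text
time_s: 20.9
eef_pos: [0.5061, -0.2112, 0.2385]
tcp_rot: [-3.141, 0.0, 0.27]
ft_force: [-0.1, 0.9, 0.0]
gripper_width: 0.0557
gripper_force: 0.0
```

```bash
python3 look.py w9
python3 - <<'E'
from h import *
a=cv2.imread('pics/w8.png')[150:250,270:420].astype(np.float32).mean(2);b=cv2.imread('pics/w9.png')[150:250,270:420].astype(np.float32).mean(2)
print('shift px',cv2.phaseCorrelate(a,b),'absdiff',abs(a-b).mean())
E
```

```text
time 20.9 TCP track x -0.0007 y -0.0266 [ 0.5061231  -0.21119078  0.23846263] [-1.79984892e+02  1.50988751e-02  1.54768676e+01] 0.8118649289433386 0.055710247461900175 [-0.07594441  0.87630634  0.04676232] 105.27579539129128
shift px ((0.6602292259261162, -0.38034633706126186), 1.0053137031555175) absdiff 4.4092
```

The lamp is at rest. It leans about 0.09 rad (limit 0.12; the collar stops it at about 0.107), and the plunger is about 8 mm in (about 5.7 N). Handing in.

```bash
python3 -c "
from workcell import env
print(env.job_done())"
```

```text
the job is handed in; nothing more can be done
None
```

I handed the job in at 20.9 s with the brass lamp locked across the slot and released; by camera estimate the plunger is about 8 mm in (about 5.7 N) and the lamp leans about 0.09 rad (limit 0.12), no verdict came back, and I viewed 11 pictures, one over the limit of 10.

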